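# Release the yellow-lidded jar from its ratchet clamp

## Robot

A 6-joint arm with a two-finger parallel gripper is mounted at the origin on a cart in front of the work surface, level with it; the furniture and walls round the work are solid. World frame = base frame: x ahead of the robot, y to its left, z up, the work surface at z = 0. Lengths are in mm, angles in rad, forces in N, time in s.
With the tool pointing down it reaches from about 350 to 775 mm from the base axis. Payload 7.3 kg.
Tool frame: the origin (TCP) lies midway between the tips of the shut fingers; the grasp point (between the pads) lies env.grip_point_offset behind it (env.grip_point_offset is the distance from the TCP to the grasp point, in mm); z points along the fingers, y is the direction in which the jaws open and shut (so a half turn about z gives the same grasp; the last joint's range is limited). The gripper opens to 92 mm and grips with 3 to 60 N. Pads are 19 mm wide; open, the fingers measure 130 mm over their backs; the gripper's body (75 mm by 190 mm) begins 47 mm behind the grasp point.
Start: joints at [-1.312, 0.342, 1.524, -0, 1.275, -0.146], TCP at [206.787, -482.581, 226.741] pointing down, gripper open.
Joint ranges: [-2.53, 2.53], [-0.77, 2.02], [0.04, 2.7], [-1, 4.14], [0.28, 2.66], [-3.11, 3.11]. Speed limits (rad/s): [2.57, 2.57, 3.14, 3.14, 3.14, 3.14].

## Interface

Orientations are given as a unit quaternion [w, x, y, z].
In Python, from cell import readout, optics, job, env gives the robot as it stands. The module is installed in compiled form; this text tells all that it offers.
- The arm moves only by the shell command python3 -m creep 'ROWS' [FORCE]. ROWS is JSON, a list of rows, each a list of 3 entries, a list of its own where there are three numbers: the opening in per cent of the stroke, from 0 (shut) to 100 (fully open), then the shift along the world's x, y, z scaled (see below), then the turn about the world's z scaled (see below). A call has 1 to 8 rows; each row shifts and turns the pose as measured when the row begins; what a row does not reach is not made up. The controller multiplies each number of a shift by 0.08 m and each number of a turn by 180 degrees. A row lasts 1/8 s, in which the tool goes at most 62.5 mm and 10.7 degrees, less where a joint would pass 70% of its speed; a pose out of reach is approached as far as the arm can. A call with a number of a shift or a turn outside -1 to 1 is refused whole. A call with a gripper value outside its range is refused whole. The fingers move at their own pace and stop on an object; FORCE is the grip in N (left out, the last holds). Time passes only in rows, so rows that do not move let the fingers close. It gives the time, the measured TCP pose, the force and the opening at its end, in the units of the state.
- readout.get_obs(): the state, without advancing time (a new reading comes with each control period).
- optics.grab_frame(name): name is "side" or "top" or "wrist"; returns the picture (400x640x3 uint8, red, green, blue); there is no depth.
- optics.camera_model(name): a dict with "fx", "fy", "cx", "cy" (pixels), "cam_to_world" (4x4, takes a point from camera to world coordinates). Camera axes: x right, y up, looking along -z (the intrinsics and any distortion apply to the point x, -y, -z); pixel columns grow to the right and rows downward; lengths in mm; the calibration is good to about 2 mm. A picture is of the moment at which its call begins: read the wrist's pose just before it. camera_model takes no time and is no camera call; for the wrist camera it gives the pose at the moment of the call.
- job.job_done(): hands the job in, once; it reports no verdict.
The state is a dict: "time_s": time; "joint_pos": joint angles; "qd": joint speeds; "joint_efforts": joint torques, N m; "tool_pos": TCP position; "tcp_rot": TCP orientation; "contact_force": force on the tool from outside, world axes, zero at the start; "wrist_torque": the same for the moment, N m; "finger_gap": opening from 0.0 (shut) to 1.0 (fully open).
Only numpy, scipy, OpenCV 4.12 (cv2) and the standard library are available. Lean on these libraries where they do the work, as an engineer would, in place of code of your own. Each camera call takes 0.05 s, during which the arm holds its last target. There are 200 camera calls.

## Task

Two small ratchet clamps on the worktop each hold a jar for opening. Free the jar with the yellow lid: lift the orange pawl of its clamp well clear of the teeth (it stays up by itself), then pull the toothed bar back by its black knob, as far as it goes. Leave that jar standing in its place, and leave the pawl of the other clamp (red-lidded jar) down.

Things in the scene. Friction and masses are not known exactly. Their poses are not given: they have to be found in the camera images.
- yellow_clamp_tab (a point): Centre of the orange tab (16 mm along the bar, 12 mm across it, 32 mm tall, top 15 mm above this point) on the pawl of the yellow-lidded jar's clamp. With the pawl down: x along the bar from knob to jar, y across it, z up; the pivot is a line along y, 60 mm back towards the knob and 18 mm lower, so the tab swings up and back. Worktop 86 mm below; moving jaw 20 mm beyond, only 55 mm high.
- yellow_clamp_pawl (a joint): Angle of that pawl, rad: 0 = down in the teeth (start), grows as the tab is lifted, stop at 0.9; above 0.15 the teeth pass freely. A stiff hinge: 1 to 2 N at the tab lifts it, and it stays at whatever angle it is left. While it is down the bar cannot be pulled back.
- yellow_clamp_knob (a point): Middle of the grip of the upright black knob at the end of that clamp's toothed bar: a round post 22 mm in diameter, grip 48 mm tall, top 21 mm above this point and 101 mm above the worktop. x along the bar towards the jar (the bar is pulled out along -x), y across, z up. It starts 118 mm from the tab. The clamp itself is fixed to the worktop.
- yellow_clamp_bar (a joint): How far that toothed bar is withdrawn, m: at the start 0 to 0.003 (jaw closed on the jar), grows as the knob is pulled away from the jar, stop at 0.055. Slides with about 2 N of friction and stays where it is left; with the pawl down it gives only about 4 mm of play.
- yellow_jar_mid (a point): Centre of the glass jar with the yellow lid, 63 mm in diameter and 104 mm tall, standing loose on the wooden board of its clamp (10 mm thick) between a fixed V jaw and the moving jaw; its own z is up. It is not to be handled.
- red_clamp_pawl (a joint): Angle of the pawl of the other clamp of the same make, which holds the jar with the red lid: 0 = down; it must stay down.
Not all that is in view belongs to the job. Leave any blue look-alike of the part that bears yellow_jar_mid alone.

How it is judged:
By the outcome, as a careful person would: the job done as asked, in the order asked, and still so for the second after the job is handed in, with the robot touching nothing.
It also fails if it takes over 35 s, if anything falls off the work surface, if the arm or the gripper's body presses on something with over 40 N, if the wrist force passes 120 N, or if a joint passes its speed limit or range.

## Working session

There is one attempt and no reset: what is moved stays moved. The work goes in short steps, Python scripts to look and compute and a shell command to move; the robot and the scene stay as the last step left them, time stands still between calls to the robot, and variables do not carry over. Pictures are saved under pics/ and viewed, about 8 in all and at most 12, crops included, and the job is handed in when it is done.

```bash
mkdir -p pics; python3 - <<'E'
from cell import readout, optics, env
import cv2,numpy as np
o=readout.get_obs()
print({k:np.round(v,3).tolist() for k,v in o.items()}, env.grip_point_offset)
for n in("side","top"):
    m=optics.camera_model(n);print(n,{k:np.round(v,3).tolist() if not isinstance(v,str) else v for k,v in m.items()})
    cv2.imwrite(f"pics/{n}0.png",optics.grab_frame(n)[:,:,::-1])
E
```

```text
{'time_s': 0.0, 'joint_pos': [-1.312, 0.343, 1.525, -0.0, 1.275, -0.146], 'qd': [0.0, -0.0, -0.0, -0.001, -0.001, -0.001], 'joint_efforts': [-0.0, -43.124, -24.422, 0.072, 0.056, -0.0], 'tool_pos': [206.673, -482.167, 226.054], 'tcp_rot': [-0.001, 0.98, 0.201, -0.0], 'contact_force': [-0.504, 0.295, -0.004], 'wrist_torque': [0.031, 0.01, 0.015], 'finger_gap': 0.997} 18.8
side {'fx': 398.266, 'fy': 398.266, 'cx': 324.593, 'cy': 193.888, 'cam_to_world': [[-0.88, 0.237, -0.411, 205.74], [-0.474, -0.438, 0.764, 626.536], [0.001, 0.867, 0.498, 525.29], [0.0, 0.0, 0.0, 1.0]]}
top {'fx': 499.875, 'fy': 499.875, 'cx': 315.494, 'cy': 199.154, 'cam_to_world': [[-0.116, 0.969, -0.219, 390.656], [-0.993, -0.112, 0.031, -65.617], [0.005, 0.221, 0.975, 1033.398], [0.0, 0.0, 0.0, 1.0]]}
```

View pics/top0.png

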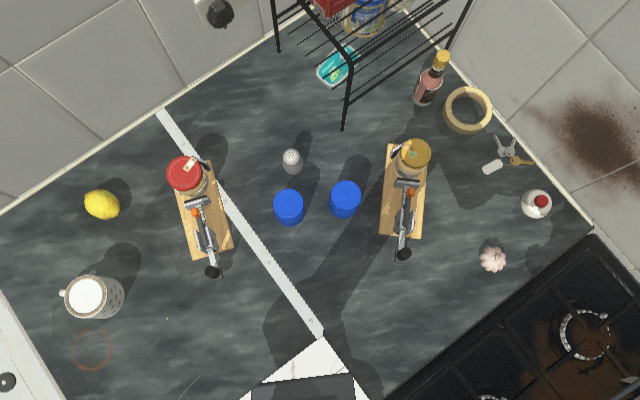

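View pics/side0.png

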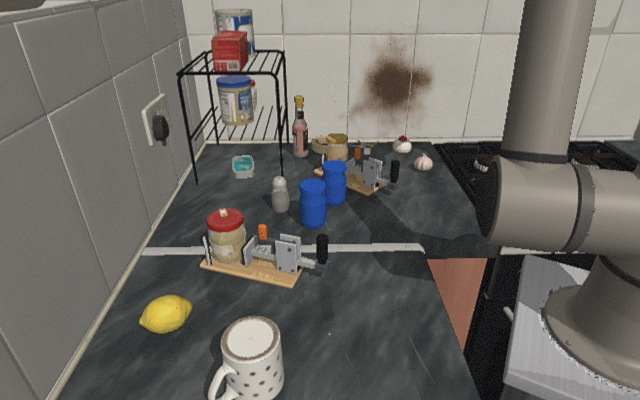

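Top view: yellow-lidded jar at (414,154), its orange tab near (409,195) and knob (403,254). In the side view the tab is at (358,153) and the knob at (394,171).

```bash
cat > h.py <<'E'
import cv2,numpy as np
from cell import optics
def ray(n,uv,m=None):
    m=m or optics.camera_model(n);T=np.array(m["cam_to_world"])
    d=T[:3,:3]@np.array([(uv[0]-m["cx"])/m["fx"],-(uv[1]-m["cy"])/m["fy"],-1]);return T[:3,3],d
def onz(n,uv,z,m=None):
    c,d=ray(n,uv,m);return c+d*(z-c[2])/d[2]
def two(a,b):
    (c,d),(e,f)=a,b
    s=np.linalg.lstsq(np.c_[d,-f],e-c,rcond=None)[0];p,q=c+d*s[0],e+f*s[1]
    return (p+q)/2,np.linalg.norm(p-q)
def blobs(img,lo,hi,roi):
    x0,y0,x1,y1=roi;h=cv2.cvtColor(img[y0:y1,x0:x1],cv2.COLOR_BGR2HSV)
    k=cv2.inRange(h,lo,hi);n,l,s,c=cv2.connectedComponentsWithStats(k)
    return [(c[i]+[x0,y0],s[i,:]+[x0,y0,0,0,0]) for i in range(1,n) if s[i,4]>5]
E
python3 - <<'E'
from h import *
t=cv2.imread("pics/top0.png");s=cv2.imread("pics/side0.png")
O=((3,170,120),(14,255,255));K=((0,0,0),(180,255,45))
R={}
for nm,im,r1,r2 in(("top",t,(390,175,430,215),(392,242,416,266)),("side",s,(345,140,375,170),(385,155,402,190))):
    for q,c,r in(("tab",O,r1),("knob",K,r2)):
        b=blobs(im,*c,r);print(nm,q,[(x.round(1).tolist(),y.tolist()) for x,y in b])
        if b:R[nm,q]=max(b,key=lambda z:z[1][4])[0]
for q in("tab","knob"):
    print(q,two(ray("top",R["top",q]),ray("side",R["side",q])),onz("top",R["top",q],92))
a=cv2.resize(t[130:280,360:450],None,fx=4,fy=4,interpolation=2);b=cv2.resize(s[120:210,310:410],None,fx=4,fy=4,interpolation=2)
w=np.zeros((600,760,3),np.uint8);w[:,:360]=a;w[:360,360:760]=b;cv2.imwrite("pics/c.png",w)
E
```

```text
top tab [([410.3, 191.3], [406, 188, 8, 8, 44])]
top knob [([399.8, 255.5], [397, 250, 9, 10, 45])]
side tab [([357.2, 152.2], [355, 148, 5, 11, 37])]
side knob [([394.1, 170.8], [390, 160, 10, 23, 178])]
tab (array([ 595.67688676, -280.71014759,   89.89576723]), np.float64(2.5587007905665327)) [ 596.44521739 -279.83519834   92.        ]
knob (array([ 476.3712067 , -243.09709467,   78.96105257]), np.float64(1.067178729455489)) [ 475.7067568  -240.52840293   92.        ]
```

View pics/c.png

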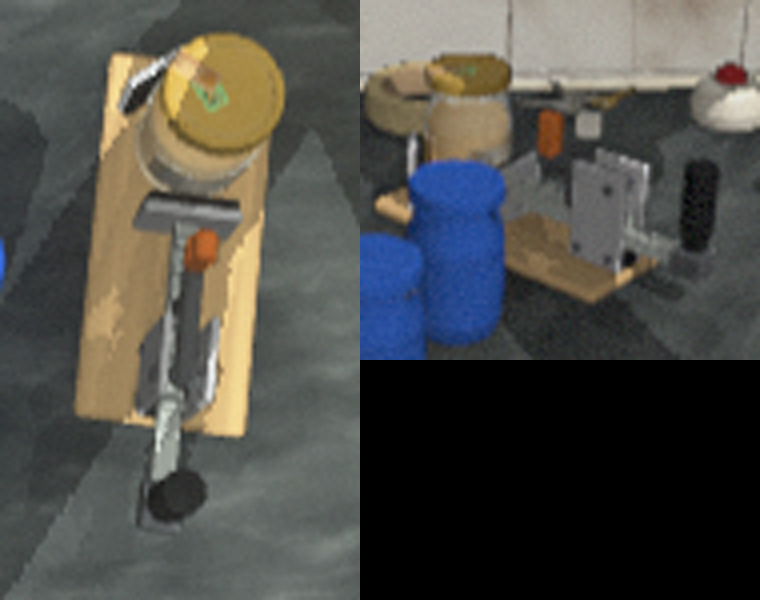

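Close-up: tab at (410.5,192), knob top at (404.5,253.7) in full top-image pixels. My mask clipped the knob, so I recompute with its true centre.

```bash
python3 - <<'E'
from h import *
k=onz("top",(404.5,253.7),99);t=onz("top",(410.5,192),90)
print(k,t,np.hypot(*(t-k)[:2]),np.degrees(np.arctan2(*(t-k)[1::-1])))
a=onz("top",(360+85/4,130+415/4),10);b=onz("top",(360+112/4,130+55/4),10);print(np.degrees(np.arctan2(*(b-a)[1::-1])))
a=onz("top",(360+243/4,130+435/4),10);b=onz("top",(360+282/4,130+130/4),10);print(np.degrees(np.arctan2(*(b-a)[1::-1])))
print(two(ray("top",(404.5,253.7)),ray("side",(394.1,160.5))))
E
python3 -m creep '[[60,[0.62,0.3,0],-0.059],[60,[0.7,0.35,0],-0.059],[60,[0.7,0.35,0],-0.059],[60,[0.7,0.35,0],-0.028],[60,[0.7,0.35,0],0],[60,[0.7,0.35,0],0]]'
```

```text
[ 477.36377745 -248.53063546   99.        ] [ 595.48382916 -280.51439235   90.        ] 122.37363817072398 -15.150863717588662
-12.572782810697102
-16.51967960827363
(array([ 478.17348754, -246.96891187,  104.96423174]), np.float64(2.8363894589552276))
time_s: 0.85
tool_pos: [522.5, -324.7, 224.0]
tcp_rot: [-0.002, 0.994, -0.105, -0.001]
contact_force: [-0.3, -1.2, -0.2]
finger_gap: 0.599
```

```bash
python3 -m creep '[[60,[0.4,0.5,0.2],-0.016],[60,[0,0,0],0],[60,[0,0,0],0]]'; python3 - <<'E'
from h import *
import pickle
from cell import readout
m=optics.camera_model("wrist");im=optics.grab_frame("wrist");o=readout.get_obs()
pickle.dump(m,open("w1.pkl","wb"));cv2.imwrite("pics/w1.png",im[:,:,::-1]);print(np.array(m["cam_to_world"]).round(2),m["fx"],o["tool_pos"],o["tcp_rot"])
for b in blobs(im[:,:,::-1].copy(),(3,170,100),(14,255,255),(0,0,640,400)):print(b)
E
```

```text
time_s: 1.23
tool_pos: [557.9, -280.1, 237.3]
tcp_rot: [-0.003, 0.992, -0.128, -0.003]
contact_force: [-0.5, 0.5, -0.2]
finger_gap: 0.6
[[-2.5000e-01  9.2000e-01  2.8000e-01  6.3346e+02]
 [-9.7000e-01 -2.4000e-01 -8.0000e-02 -3.0088e+02]
 [-1.0000e-02 -3.0000e-01  9.6000e-01  3.9448e+02]
 [ 0.0000e+00  0.0000e+00  0.0000e+00  1.0000e+00]] 289.972809712987 [ 557.8845103  -280.18596539  237.57932927] [-0.00294803  0.99176965 -0.12797146 -0.00275313]
(array([313.6 , 151.28]), array([307, 146,  13,  16,  75]))
```

View pics/w1.png

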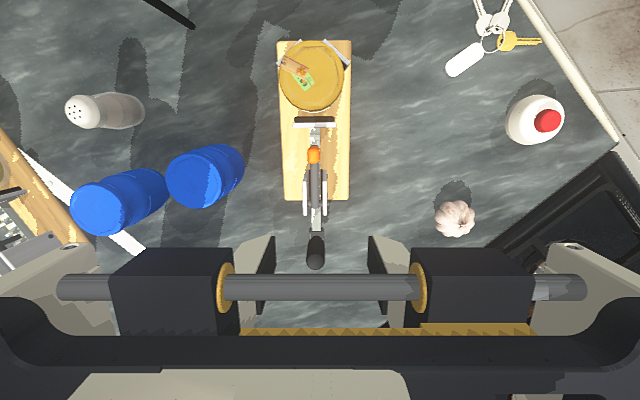

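Wrist view: tab (313.6,151), knob top about (316,243), bar runs straight up the image, so the yaw is aligned.

```bash
python3 - <<'E'
from h import *
import pickle
m=pickle.load(open("w1.pkl","rb"))
im=cv2.imread("pics/w1.png")
for b in blobs(im,(3,150,60),(18,255,255),(300,135,330,170)):print(b)
for b in blobs(im,(0,0,0),(180,255,50),(300,230,332,275)):print(b)
for uv,z in(((313.6,151.3),92),((313.6,146),101),((316,241),101),((316,256),80)):print(uv,onz("w",uv,z,m))
print(two(ray("w",(313.6,151.3),m),ray("side",(357.2,152.2))),two(ray("w",(313.6,151.3),m),ray("top",(410.3,191.3))))
E
```

```text
(array([313.28888889, 153.01481481]), array([307, 146,  14,  18, 135]))
(array([308.40625, 250.53125]), array([306, 239,   7,  20,  32]))
(array([322.60869565, 252.30434783]), array([321, 244,   3,  16,  23]))
(313.6, 151.3) [ 597.98128724 -281.4580047    92.        ]
(313.6, 146) [ 604.12178311 -283.41631888  101.        ]
(316, 241) [ 503.19551945 -258.76733758  101.        ]
(316, 256) [ 474.78456154 -250.6215226    80.        ]
(array([ 596.38217809, -281.8342339 ,   88.95937774]), np.float64(2.7265762998702656)) (array([ 597.47485504, -281.07326916,   87.13996462]), np.float64(0.1931686819107144))
```

```bash
python3 -m creep '[[60,[0.25,0,-0.3],0],[60,[0.24,-0.02,-0.5],0],[60,[0,0,-0.3],0],[60,[0,0,0],0]]'
```

```text
time_s: 1.78
tool_pos: [593.8, -287.4, 147.2]
tcp_rot: [-0.003, 0.991, -0.132, -0.003]
contact_force: [-0.1, 0.4, -0.3]
finger_gap: 0.599
```

```bash
python3 -m creep '[[50,[0.04,0.075,-0.3],0],[45,[0,0,-0.35],0],[45,[0,0,-0.25],0],[45,[0,0,0],0]]'
```

```text
time_s: 2.28
tool_pos: [596.2, -286.7, 79.3]
tcp_rot: [-0.001, 0.991, -0.135, 0.0]
contact_force: [-0.0, 0.4, -0.2]
finger_gap: 0.451
```

```bash
python3 -m creep '[[45,[0.01,0.07,-0.08],0],[45,[0,0,0],0]]'; python3 - <<'E'
from h import *
from cell import readout
im=optics.grab_frame("wrist");o=readout.get_obs();print(o["tool_pos"])
cv2.imwrite("pics/w2.png",im[60:360,120:520,::-1].repeat(2,0).repeat(2,1))
E
```

```text
time_s: 2.52
tool_pos: [597.8, -282.2, 75.5]
tcp_rot: [-0.0, 0.991, -0.135, 0.002]
contact_force: [-0.1, 0.3, -0.9]
finger_gap: 0.452
[ 598.1883303  -282.70464197   76.18261127]
```

View pics/w2.png

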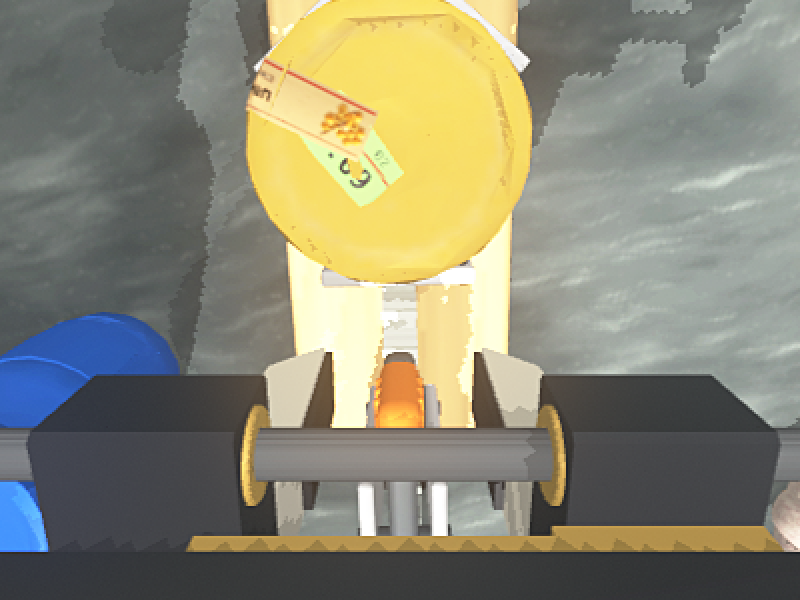

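The tab (crop (400,395)) sits centred between the fingers (inner faces at about 330 and 475). I close gently.

```bash
python3 -m creep '[[5,[0,0,0],0],[5,[0,0,0],0],[5,[0,0,0],0],[5,[0,0,0],0]]' 15
```

```text
time_s: 3.08
tool_pos: [599.2, -282.0, 77.7]
tcp_rot: [0.0, 0.991, -0.135, 0.004]
contact_force: [2.0, 3.0, -0.3]
finger_gap: 0.131
```

```bash
python3 -m creep '[[5,[-0.04,0.01,0.11],0],[5,[-0.055,0.015,0.10],0],[5,[-0.07,0.02,0.09],0],[5,[0,0,0],0]]'
```

```text
time_s: 3.58
tool_pos: [584.7, -278.0, 102.5]
tcp_rot: [0.0, 0.991, -0.135, 0.003]
contact_force: [-0.9, 0.8, -1.5]
finger_gap: 0.135
```

```bash
python3 -m creep '[[5,[-0.085,0.022,0.08],0],[5,[-0.06,0.015,0.045],0],[5,[0,0,0],0],[35,[0,0,0],0],[35,[0,0,0],0],[35,[0,0,0],0]]'; python3 - <<'E'
from h import *
im=optics.grab_frame("side")
for b in blobs(im[:,:,::-1].copy(),(3,150,100),(14,255,255),(335,120,390,180)):print(b)
cv2.imwrite("pics/s2.png",im[100:220,290:450,::-1].repeat(4,0).repeat(4,1))
E
```

```text
time_s: 4.32
tool_pos: [572.1, -275.5, 113.9]
tcp_rot: [0.001, 0.991, -0.135, 0.004]
contact_force: [-0.5, 0.3, -0.5]
finger_gap: 0.342
(array([366.93548387, 142.51612903]), array([365, 139,   6,   9,  31]))
```

View pics/s2.png

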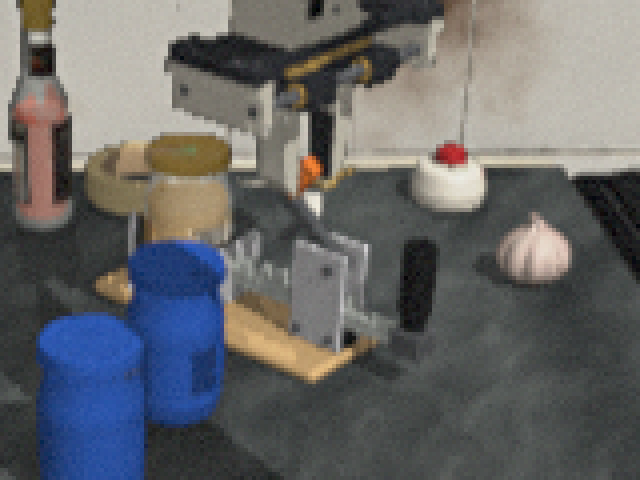

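Side view: tab now raised and back at (367,142), pawl arm slanting up, jar still upright. Lifting off and moving over the knob.

```bash
python3 -m creep '[[35,[0,0,0.35],0],[45,[0,0,0.35],0],[60,[-0.35,0.1,0.1],0],[60,[-0.4,0.11,0],0],[60,[-0.4,0.11,0],0],[60,[0,0,0],0]]'
```

```text
time_s: 5.12
tool_pos: [477.7, -249.5, 179.2]
tcp_rot: [0.001, 0.991, -0.135, 0.003]
contact_force: [-0.1, 0.6, 0.1]
finger_gap: 0.603
```

```bash
python3 -m creep '[[60,[0.04,0,-0.4],0],[60,[0,0,-0.5],0],[60,[0,0,-0.4],0],[60,[0,0,-0.1],0],[60,[0,0,0],0]]'; python3 - <<'E'
from h import *
im=optics.grab_frame("wrist")
cv2.imwrite("pics/w3.png",im[60:360,120:520,::-1].repeat(2,0).repeat(2,1))
E
```

```text
time_s: 5.75
tool_pos: [485.6, -252.1, 66.5]
tcp_rot: [0.003, 0.991, -0.135, 0.007]
contact_force: [-0.3, -0.4, 0.6]
finger_gap: 0.6
```

View pics/w3.png

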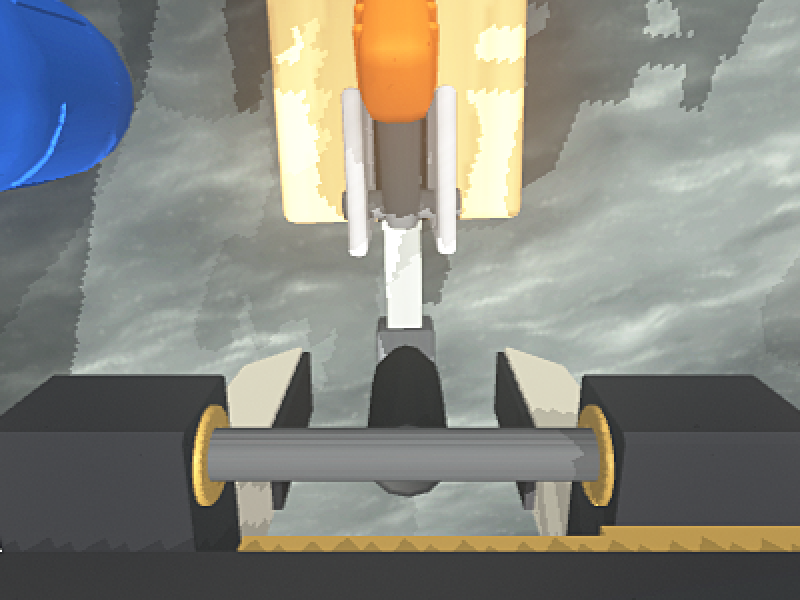

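The knob (crop (407,420)) is centred between the open fingers, and the tab is up and clear. Closing.

```bash
python3 -m creep '[[10,[-0.03,0,-0.02],0],[10,[0,0,0],0],[10,[0,0,0],0],[10,[0,0,0],0],[10,[0,0,0],0]]' 30
```

```text
time_s: 6.42
tool_pos: [485.0, -252.9, 68.4]
tcp_rot: [0.004, 0.991, -0.135, 0.01]
contact_force: [-0.4, -0.5, -2.8]
finger_gap: 0.233
```

```bash
python3 -m creep '[[10,[-0.12,0.032,0],0],[10,[-0.12,0.032,0],0],[10,[-0.12,0.032,0],0],[10,[0,0,0],0]]'
```

```text
time_s: 6.92
tool_pos: [453.7, -245.1, 68.4]
tcp_rot: [0.004, 0.991, -0.135, 0.01]
contact_force: [-1.5, -1.2, -0.4]
finger_gap: 0.228
```

```bash
python3 -m creep '[[10,[-0.12,0.032,0],0],[10,[-0.1,0.027,0],0],[10,[-0.06,0.016,0],0]]';  python3 -m creep '[[10,[-0.06,0.016,0],0]]'
```

```text
time_s: 7.3
tool_pos: [432.3, -239.9, 68.6]
tcp_rot: [0.005, 0.991, -0.136, 0.013]
contact_force: [19.4, -1.5, -18.6]
finger_gap: 0.23
time_s: 7.42
tool_pos: [432.1, -239.9, 68.8]
tcp_rot: [0.006, 0.99, -0.137, 0.019]
contact_force: [28.8, -1.5, -23.0]
finger_gap: 0.232
```

At the stop: 54 mm of travel, then the force rises with no motion. Releasing.

```bash
python3 -m creep '[[10,[0,0,0],0],[60,[0,0,0],0],[60,[0,0,0],0],[60,[0,0,0],0],[60,[0,0,0.3],0],[60,[0,0,0.5],0],[60,[0,0,0.5],0],[60,[0,0,0.2],0]]'; python3 -m creep '[[60,[-0.1,0,0.3],0],[60,[-0.1,-0.6,0],0],[60,[0,-0.6,0],0],[60,[0,0,0],0]]'; python3 - <<'E'
from h import *
t=optics.grab_frame("top")[:,:,::-1];s=optics.grab_frame("side")[:,:,::-1]
w=np.zeros((600,800,3),np.uint8);w[:,:400]=t[130:280,350:450].repeat(4,0).repeat(4,1);w[:300,400:]=s[115:215,310:443].repeat(3,0).repeat(3,1)[:,:400].copy() if 0 else cv2.resize(s[115:215,310:443],(400,300));w[300:,400:]=cv2.resize(s[195:295,190:323],(400,300))
cv2.imwrite("pics/f.png",w)
E
```

```text
time_s: 8.43
tool_pos: [429.4, -237.8, 191.0]
tcp_rot: [0.005, 0.99, -0.137, 0.016]
contact_force: [-0.5, 0.1, -0.3]
finger_gap: 0.599
time_s: 8.93
tool_pos: [412.8, -335.8, 218.7]
tcp_rot: [0.006, 0.991, -0.136, 0.018]
contact_force: [0.4, 1.0, -0.2]
finger_gap: 0.599
```

View pics/f.png

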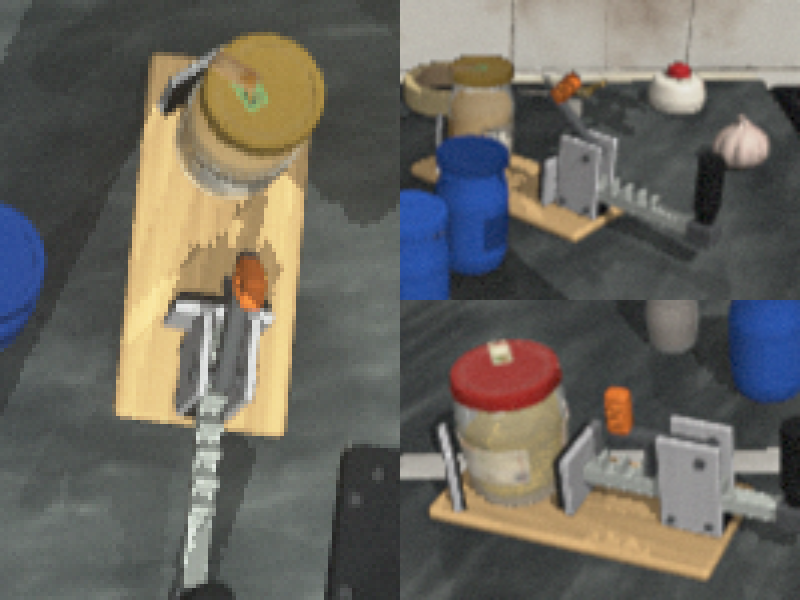

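The bar is fully withdrawn, with the moving jaw against the bracket. The yellow pawl is up, the yellow jar is upright in its place, and the red clamp's pawl is down. The gripper is clear, so I hand in.

```bash
python3 -c "from cell import job; print(job.job_done())"
```

```text
the job is handed in; nothing more can be done
None
```

The yellow-lidded jar is free, and I handed the job in at about 9 s of robot time, well under the 35 s limit.

- **Pawl:** I gripped the orange tab and swung it up its arc to about 0.7 rad, and it stayed up by itself.
- **Bar:** I then gripped the black knob and pulled the bar back about 54 mm. There the force rose to about 37 N at the wrist with no further motion, so I take it to be at its stop.
- **Last checks:** The final top and side pictures show the yellow clamp's pawl up, its moving jaw back against the bracket and its jar standing in its place. The red clamp's pawl is still down, and the gripper is clear of everything.

No check failed. The two-camera position estimates for the tab and knob differed by up to about 3 mm, which the jaw opening covered. The pawl angle comes from the tool's motion, not from a direct reading.

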